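# Load a backing bar under a lever-lifted hold-down flap

### The job

Clamp the copper backing bar in the hold-down fixture using only the fingertips, grasping and lifting nothing: press the lever's long end down until the spring catch snaps over it and keeps the heavy flap up by itself, then push the bar straight along its channel until it is fully home against the end stop under the raised flap. Finally push the catch's tab away from you so that the lever comes free and the flap's foot comes down on the bar. Never raise or push the flap itself by hand, and leave the other tools and parts lying where they are.

Things in the scene. Friction and masses are not known exactly. Their poses are not given: they have to be found in the camera images.
- weld_fixture: Hold-down fixture fixed to the bench: dark steel plate 187 x 130 x 12 mm (own x -95..+92, y -65..+65 mm). Origin: table top, under its middle; x along lever and bar channel to the flap's hinge (away from the robot, up to 0.3 rad askew), y left, z up. Hinge blocks at x 71..91, 63 mm high. Flap over x 8..65, y -46..46, top at 75 mm, about 88 when raised. Lever at y -30, catch y -52, channel y +24.
- copper_bar: Loose copper bar, 10 x 90 x 10 mm, 80 g. Origin: centre of its underside; its own y is its long axis (within 1 degree) and lies along the fixture's x. It lies on the plate (12 mm above the table) in line with the channel, 36 to 52 mm short of home. Home, its origin is at fixture x +1, y +24 mm; its near end, at x -44, stays in the open over bare plate, so a fingertip can push there.
- bar_stop (a point): Middle of the end stop's face, which the bar's far end must touch (fixture x +46, y +24 mm, 17 mm above the table). Two rails 14 mm apart, 9 mm above the plate, run from x +13 to it, with a mouth flaring to about 25 mm at x -11; nearer the robot the plate is bare. The flap's foot presses the bar at x +14..+30.
- flap (a joint): Angle (rad) of the heavy steel flap (0.9 kg, 57 x 92 mm, damped hinge at the fixture's far side): 0 = down on its rest, its foot 6 mm above the plate, too low for the 10 mm bar; about 0.26 = held up by the latched lever, foot about 20 mm above the plate; about 0.07 = foot resting on the bar.
- lever (a joint): Angle (rad) of the lever (flat steel bar, clevis at fixture x -2, y -30, 46 mm above the table): 0 = at rest, long end toward the robot and raised 13 degrees, roller of the short end under the flap; grows as the pad is pressed. The catch snaps over at about 0.37; end stop 0.44. Latched it stands at about 0.36; with the flap down on the bar at about 0.1.
- lever_pad (a point): Middle of the top of the black rubber pad (28 x 28 mm) on the lever's long end, 99 mm from the pivot. At rest 75 mm above the table, at the end stop about 32 mm: a path of 42 mm, almost straight down. Pressing takes about 2 to 4 N. The laser's microscope head hangs over the rotary head, left of world y = +0.25 m: an arm that comes from the left should draw in to about 0.4 m from its base first.
- catch (a joint): Angle (rad) of the spring catch, an upright steel hook beside the lever, hinged at its foot (fixture x -62.5, y -52, 20 mm above the table): 0 = upright, where its spring keeps it (at the start and when hooked over the lever's side pin); grows as its top goes away from the robot (fixture +x). It lets the latched pin go at about 0.3; limit 0.5.
- catch_tab (a point): Middle of the ribbed face, toward the robot, of the catch's push tab: a plate 31 mm wide (along y) and 22 mm high, 75 mm above the table when upright, standing out to the right of the lever. Pushing it along the fixture's +x trips the catch: about 17 mm of travel (limit about 27 mm), about 1 N.
- brass_bar: Bystander: loose brass bar, 12 x 84 x 12 mm, on the table left of the fixture. Origin: centre of its underside.
- screwdriver: Bystander: red-handled screwdriver, 165 mm long, 23 mm high, at the front left. Origin: underside centre.
- hex_key: Bystander: small black hex key, 23 x 80 x 5 mm, behind the grey stone case. Origin: underside centre.
- parts_tin: Bystander: round tin, 53 mm across, 22 mm high, front right, before the grey stone case. Origin: underside centre.
- collet: Bystander: slotted steel collet standing upright, 26 mm across, 34 mm high, front right. Origin: underside centre.
- shim_roll: Bystander: roll of copper shim, 38 mm across, 25 mm high, behind the grey stone case. Origin: underside centre.
- solvent_bottle: Bystander: white squeeze bottle with red cap, 47 mm across, 118 mm high, behind the rotary head. Origin: underside centre.

How it is judged:
By the outcome, as a careful person would: the job done as asked, in the order asked, and still so for the second after the job is handed in, with the robot touching nothing.
It also fails if it takes over 54 s, if anything falls off the work surface, if the arm or the gripper's body presses on something with over 40 N, if the wrist force passes 120 N, or if a joint passes its speed limit or range.

### The arm

A 7-joint arm with a two-finger parallel gripper is mounted at the origin on a cart in front of the work surface, level with it; the furniture and walls round the work are solid. World frame = base frame: x ahead of the robot, y to its left, z up, the work surface at z = 0. Lengths are in m, angles in degrees, forces in N, time in s.
With the tool pointing down it reaches from about 0.425 to 0.875 m from the base axis. Payload 4.7 kg.
Tool frame: the origin (TCP) lies between the finger pads; the fingertips stand 8 mm ahead of it and the grasp point (between the pads) lies 11 mm behind it; z points along the fingers, y is the line along which they close (so a half turn about z gives the same grasp; the last joint's range is limited). The gripper opens to 87 mm and grips with 3 to 60 N. Pads are 19 mm wide; open, the fingers measure 117 mm over their backs; the gripper's body (75 mm by 190 mm) begins 51 mm behind the grasp point.
Start: joints at [-63.764, 18.392, -4.016, 83.108, 1.295, 78.541, -3.26], TCP at [0.279, 0.587, 0.231] pointing down, gripper open.
Joint ranges: [-163.93, 163.93], [-17.29, 119.83], [-79.2, 71.16], [3.27, 140.29], [-89.18, 269.18], [5.43, 117.66], [-154.24, 154.24]. Speed limits (degrees/s): [147.25, 147.25, 180, 180, 180, 180, 180].

### API

Orientations are given as [roll, pitch, yaw] about the fixed x, y, z axes, in that order (R = Rz(yaw) Ry(pitch) Rx(roll)).
In Python, from cell import env, viewer gives the robot as it stands. The module is installed in compiled form; this text tells all that it offers.
- The arm moves only by the tool arm_command, never from a script. Its argument "series" is a list of rows, each a list of 2 entries, a list of its own where there are three numbers: the shift along the tool's x, y, z in mm, then the turn about the tool's z in rad. A call has exactly 5 rows; each row is the pose to reach, as a shift and turn from the pose commanded when the call began, along the tool's axes at that moment; what a row does not reach only later rows make up. A row lasts 1/10 s, in which the tool goes at most 50 mm and 8.59 degrees, less where a joint would pass 70% of its speed; a pose out of reach is approached as far as the arm can. A call with a gripper value outside its range is refused whole. "grip" is the gripper command: -1 is fully open, 1 is shut, values between are in proportion, set as the call begins (left out, the last holds). The fingers move at their own pace and stop on an object; "grip_force" is the grip in N (left out, the last holds). Time passes only in rows, so rows that repeat a pose let the fingers close, or fill a call up. It gives the time, the measured TCP pose, the force, the opening and the grip force at its end, in the units of the state.
- env.get_obs(): the state, without advancing time (a new reading comes with each control period).
- viewer.read_camera(name): name is "side" or "top"; returns (picture, depth): 480x640x3 uint8, blue, green, red; 480x640 float32, m along the optical axis (not along the pixel's ray), 0 where there is no reading.
- viewer.calibration(name): a dict with "K" (3x3 intrinsics, pixels), "T" (4x4, takes a point from camera to world coordinates). Camera axes: x right, y up, looking along -z (the intrinsics and any distortion apply to the point x, -y, -z); pixel columns grow to the right and rows downward; lengths in m; the calibration is good to about 2 mm. A picture is of the moment at which its call begins. calibration takes no time and is no camera call.
- env.sign_off(): hands the job in; it is judged then, once.
The state is a dict: "time_s": time; "qpos": joint angles; "joint_velocities": joint speeds; "effort": joint torques, N m; "tool_pos": TCP position; "tool_rot": TCP orientation; "force": force on the tool from outside, world axes, zero at the start; "wrist_torque": the same for the moment, N m; "grip_width": finger opening in m; "grasp_force": force on a finger pad.
Only numpy, scipy, OpenCV 4.12 (cv2) and the standard library are available. Lean on these libraries where they do the work, as an engineer would, in place of code of your own. Each camera call takes 0.05 s, during which the arm holds its last target. There are 200 camera calls.

## Working session

There is one attempt and no reset: what is moved stays moved. The work goes in short steps, Python scripts to look and compute and a tool call to move; the robot and the scene stay as the last step left them, time stands still between calls to the robot, and variables do not carry over. Pictures are saved under pics/ and viewed, at most 10 in all, crops included, and the job is handed in when it is done.

Besides the shell and the picture viewer there is one more tool, called after "Call:" as name([rows], argument=value, ...), one row to a line, values as JSON. arm_command: Moves the arm, as the interface text tells. Its arguments: {"type":"object","properties":{"series":{"type":"array"},"grip":{"type":"number"},"grip_force":{"type":"number"}},"required":["series"]}

```bash
mkdir -p pics
cat > h.py <<'E'
import numpy as np,cv2
from cell import env,viewer
def cam(n):
    im,d=viewer.read_camera(n);c=viewer.calibration(n);return im,d,np.array(c["K"]),np.array(c["T"]),c
def pts(d,K,T):
    v,u=np.mgrid[0:480,0:640];x=(u-K[0,2])/K[0,0]*d;y=(v-K[1,2])/K[1,1]*d
    P=np.stack([x,-y,-d,np.ones_like(d)],-1)@T.T
    P[d==0]=np.nan;return P[...,:3]
E
python3 - <<'E'
from h import *
o=env.get_obs();print({k:np.round(v,3) for k,v in o.items()})
for n in("top","side"):
    im,d,K,T,c=cam(n);cv2.imwrite(f"pics/{n}0.png",im);np.savez(f"{n}0.npz",im=im,d=d,K=K,T=T);print(n,c.keys(),K,T)
E
```

```text
{'time_s': np.float64(0.0), 'qpos': array([-63.764,  18.439,  -4.016,  83.174,   1.293,  78.542,  -3.26 ]), 'joint_velocities': array([-0.074, -0.032,  0.078, -0.042,  0.012, -0.03 , -0.057]), 'effort': array([-1.0000e-03, -4.9130e+01, -4.0400e-01, -3.1252e+01, -6.4000e-02,
        4.4000e-02,  0.0000e+00]), 'tool_pos': array([0.279, 0.587, 0.229]), 'tool_rot': array([-1.79891e+02,  3.00000e-03,  1.54574e+02]), 'force': array([-0.238,  0.559,  0.302]), 'wrist_torque': array([0.009, 0.048, 0.012]), 'grasp_force': np.float64(0.0), 'grip_width': np.float64(0.087)}
top dict_keys(['K', 'T']) [[591.9100642    0.         322.24379006]
 [  0.         591.9100642  232.09785562]
 [  0.           0.           1.        ]] [[ 0.02238262  0.99328556 -0.11350252  0.42854861]
 [-0.99970458  0.02331284  0.00687468  0.06912467]
 [ 0.00947458  0.11331511  0.99351392  1.24004373]
 [ 0.          0.          0.          1.        ]]
side dict_keys(['K', 'T']) [[554.77348015   0.         308.53732114]
 [  0.         554.77348015 246.80989403]
 [  0.           0.           1.        ]] [[ 0.93611541  0.16044309 -0.31296319  0.26179812]
 [-0.35137442  0.38880482 -0.8516847  -0.83167782]
 [-0.01496533  0.90724243  0.42034178  0.5193172 ]
 [ 0.          0.          0.          1.        ]]
```

View pics/top0.png

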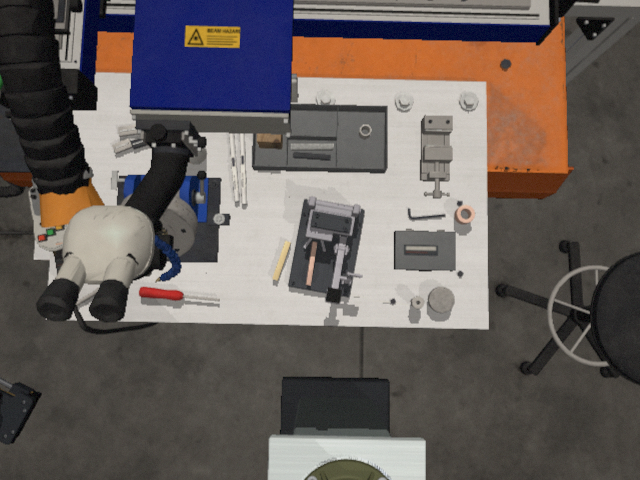

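View pics/side0.png

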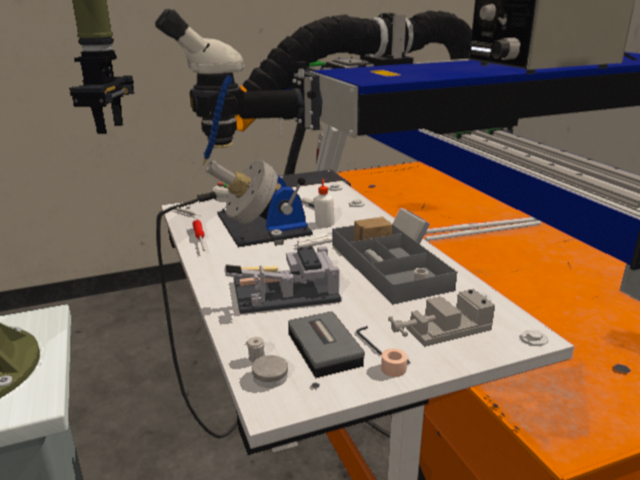

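The top view shows the fixture plate around (327,250), the copper bar at (311,265), the black pad at (333,296) and the catch tab near (352,276). In the side view the fixture is at (287,280).

```bash
cat > m.py <<'E'
from h import *
def fit(f):
    im,d,K,T=f["im"],f["d"],f["K"],f["T"];P=pts(d,K,T)
    g=im.astype(int);dark=(P[...,2]>0.005)&(P[...,2]<0.12)
    roi=np.zeros((480,640),bool);roi[190:310,280:372]=1
    m=(dark&roi).astype(np.uint8)
    z=P[...,2]
    # plate-level pixels: dark, low
    pl=roi&(np.abs(z-.012)<.005)&(g.max(2)<90)
    return im,P,m,pl,K,T
if __name__=="__main__":
    f=np.load("top0.npz");im,P,m,pl,K,T=fit(f)
    q=P[pl][:,:2].astype(np.float32);print(len(q));r=cv2.minAreaRect(q);print(r,cv2.boxPoints(r))
    hsv=cv2.cvtColor(im,cv2.COLOR_BGR2HSV)
    cu=np.zeros((480,640),np.uint8);cu[230:300,295:325]=1
    cu=cu.astype(bool)&(hsv[...,0]<15)&(hsv[...,1]>80)&(hsv[...,2]>90)
    c=P[cu];print("cu",len(c),np.median(c,0),cv2.minAreaRect(c[:,:2].astype(np.float32)))
    crop=cv2.resize(im[190:310,280:380],None,fx=5,fy=5,interpolation=cv2.INTER_CUBIC)
    s=np.load("side0.npz");c2=cv2.resize(s["im"][235:320,220:350],None,fx=5,fy=5,interpolation=cv2.INTER_CUBIC)
    cv2.imwrite("pics/c1.png",crop);cv2.imwrite("pics/c2.png",c2)
    zz=np.round(P[...,2]*1000)
    print("pad",np.round(P[288:303:2,324:344:2,2]*1000))
E
python3 m.py
```

```text
2654
((0.5361607074737549, 0.05195264518260956), (0.12866154313087463, 0.18431855738162994), 80.9130859375) [[ 0.43499812  0.00298418]
 [ 0.61700344 -0.02612571]
 [ 0.63732326  0.10092111]
 [ 0.45531797  0.130031  ]]
cu 0 [nan nan nan] ((0.0, 0.0), (0.0, 0.0), 0.0)
pad [[15. 12. 75. 75. 74. 69. 70. 69. 16. 12.]
 [ 7. 11. 74. 76. 73. 74. 74. 77. 77. 14.]
 [12. 14. 79. 76. 74. 77. 72. 76. 76. 15.]
 [ 1. 75. 77. 75. 74. 76. 75. 74. 75. 11.]
 [-2. 73. 78. 77. 79. 74. 76. 76. 72. 16.]
 [-2. 77. 79. 77. 80. 80. 80. 75. 77. -7.]
 [ 3. 77. 77. 80. 75. 78. 81. 75. 76.  0.]
 [ 1. 72. 71. 77. 81. 81. 80. 83. 71.  2.]]
  return _methods._mean(a, axis=axis, dtype=dtype,
  ret = um.true_divide(
```

View pics/c1.png

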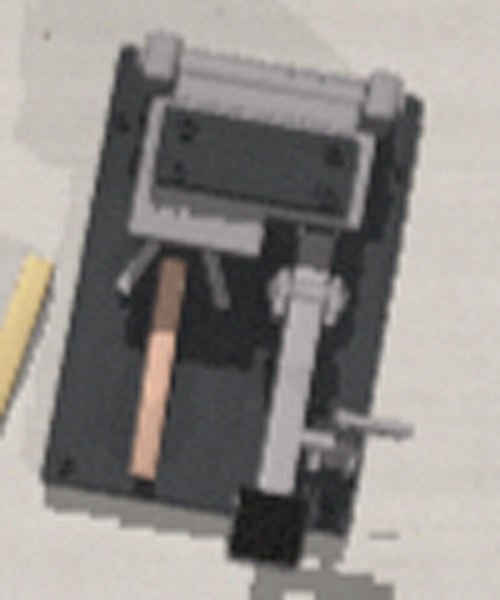

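View pics/c2.png

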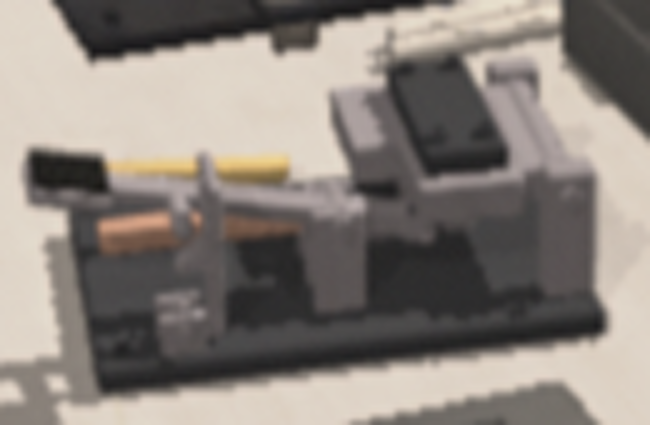

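The crops show the bar from (309,285) to (314,242), the pad centre at (333,295), and the tab at (350..362, 274..276). The catch is upright and the flap is down.

```bash
cat > m2.py <<'E'
from m import *
def ray(u,v,z,K,T):
    r=T[:3,:3]@np.array([(u-K[0,2])/K[0,0],-(v-K[1,2])/K[1,1],-1]);o=T[:3,3];return o+r*(z-o[2])/r[2]
def F(p,O=np.array([.5376,.0517]),a=np.radians(-9.1)):
    d=np.asarray(p)[...,:2]-O;return np.stack([d[...,0]*np.cos(a)+d[...,1]*np.sin(a),-d[...,0]*np.sin(a)+d[...,1]*np.cos(a)],-1)*1000
def bar(im,K,T):
    g=im.astype(int);m=np.zeros((480,640),bool);m[225:300,295:328]=1
    m&=(g[...,2]-g[...,0]>25)
    n,l,s,c=cv2.connectedComponentsWithStats(m.astype(np.uint8));k=1+np.argmax(s[1:,4])
    v,u=np.nonzero(l==k);q=np.array([ray(a,b,.022,K,T)[:2] for a,b in zip(u,v)]).astype(np.float32)
    return len(q),F(cv2.boxPoints(cv2.minAreaRect(q)))
if __name__=="__main__":
    for w in("top",):
        f=np.load(w+"0.npz");im,P,m,pl,K,T=fit(f)
        print("bar F",bar(im,K,T))
        z=P[...,2];g=im.max(2)
        R=np.zeros(z.shape,bool);R[284:306,320:346]=1
        pad=R&(z>.05)&(g<60);print("pad",pad.sum(),P[pad].mean(0),F(P[pad].mean(0)))
        R=np.zeros(z.shape,bool);R[268:281,345:366]=1
        t=R&(z>.06)&(z<.1);v,u=np.nonzero(t);print("tab",t.sum(),P[t].mean(0),z[t].max(),F(P[t]).min(0),F(P[t]).max(0),F(P[t].mean(0)))
        R=np.zeros(z.shape,bool);R[195:242,300:362]=1
        t=R&(z>.05)&(z<.09);print("flap/blocks",F(P[t]).min(0),F(P[t]).max(0))
        for y in(46,-46,0):pass
        q=np.array(F(P[t]));print(cv2.minAreaRect(q.astype(np.float32)))
E
python3 m2.py
```

```text
bar F (224, array([[-83.88824698,  17.66358203],
       [  5.45345797,  20.45840442],
       [  5.10584959,  31.56977891],
       [-84.23582594,  28.77496123]]))
pad 185 [0.43836526 0.03643174 0.07656245] [-95.57094959 -30.77086695]
tab 77 [4.75616182e-01 4.08266559e-04 7.88063218e-02] 0.09136363299412165 [-62.32242198 -78.87554074] [-46.6037692  -47.44315691] [-53.09147657 -60.44940668]
flap/blocks [  8.41675405 -54.94999624] [91.58214889 54.1814006 ]
((49.96183776855469, -0.3438720703125), (109.1309814453125, 83.11772918701172), 89.91385650634766)
```

```bash
cat > go.py <<'E'
# usage: go.py w|f  x y z yaw [x y z yaw ...]  (mm; f = fixture axes) -> shift per call from measured pose
import sys
from h import *
o=env.get_obs();p=np.array(o["tool_pos"])*1000;yaw=o["tool_rot"][2]
a=np.radians(-9.1);Rf=np.array([[np.cos(a),-np.sin(a)],[np.sin(a),np.cos(a)]]);O=np.array([537.6,51.7])
print("t",o["time_s"],"p",p.round(1),"fix",((p[:2]-O)@Rf).round(1),np.round(o["tool_rot"],2),"F",np.round(o["force"],1),"grip",o["grip_width"])
v=list(map(float,sys.argv[2:]))
for i in range(0,len(v),4):
    q=np.array(v[i:i+3]);ty=v[i+3]
    if sys.argv[1]=="f":q[:2]=O+Rf@q[:2]
    c,s=np.cos(np.radians(yaw)),np.sin(np.radians(yaw));d=q-p
    print("shift",np.round([c*d[0]+s*d[1],s*d[0]-c*d[1],-d[2]],1),"turn",round(-np.radians(ty-yaw),3),"world",q.round(1))
    p,yaw=q,ty
E
python3 go.py w 220 390 215 154.57; python3 go.py f -98.5 -29 110 170.9
```

```text
t 0.1 p [278.9 586.6 229.6] fix [-340.   487.2] [-1.7990e+02  1.0000e-02  1.5458e+02] F [-0.1 -0.6 -0.3] grip 0.08670220197604209
shift [ -31.2 -202.8   14.6] turn 0.0 world [220. 390. 215.]
t 0.1 p [278.9 586.6 229.6] fix [-340.   487.2] [-1.7990e+02  1.0000e-02  1.5458e+02] F [-0.1 -0.6 -0.3] grip 0.08670220197604209
shift [-376.9 -427.5  119.6] turn -0.285 world [435.8  38.6 110. ]
```

Call:
arm_command([
  [[-7, -45, 0], 0],
  [[-14, -90, 0], 0],
  [[-21, -135, 0], 0],
  [[-27, -175, 0], 0],
  [[-31, -203, 0], 0],
], grip=1, grip_force=20)

```text
time_s: 0.6
tool_pos: [0.2193, 0.3877, 0.2301]
tool_rot: [-179.9, 0.0, 154.5]
force: [0.3, 0.2, 0.7]
grip_width: 0.055
grasp_force: 0.0
```

```bash
python3 go.py w 400 200 215 154.57; python3 go.py w 400 200 170 162.7 435.8 38.6 110 170.9
```

```text
t 0.6 p [219.3 387.7 230.1] fix [-367.5  281.4] [-1.7993e+02  1.0000e-02  1.5453e+02] F [0.3 0.2 0.7] grip 0.054956980780748496
shift [-243.9  -91.7   15.1] turn -0.001 world [400. 200. 215.]
t 0.6 p [219.3 387.7 230.1] fix [-367.5  281.4] [-1.7993e+02  1.0000e-02  1.5453e+02] F [0.3 0.2 0.7] grip 0.054956980780748496
shift [-243.9  -91.7   60.1] turn -0.143 world [400. 200. 170.]
shift [ -82.2 -143.5   60. ] turn -0.143 world [435.8  38.6 110. ]
```

Call:
arm_command([
  [[-46, -17, 0], 0],
  [[-92, -35, 0], 0],
  [[-138, -52, 0], 0],
  [[-184, -69, 0], -0.07],
  [[-230, -87, 0], -0.14],
])

```text
time_s: 1.1
tool_pos: [0.3912, 0.2114, 0.2305]
tool_rot: [180.0, 0.0, 162.8]
force: [1.1, 1.2, -0.2]
grip_width: 0.0152
grasp_force: 0.0
```

```bash
python3 go.py f -98.5 -29 130 170.9
```

```text
t 1.1 p [391.2 211.4 230.5] fix [-169.8  134.5] [179.97   0.   162.77] F [ 1.1  1.2 -0.2] grip 0.01519820928395968
shift [ -93.7 -151.8  100.5] turn -0.142 world [435.8  38.6 130. ]
```

Call:
arm_command([
  [[-23, -38, 10], -0.03],
  [[-47, -76, 30], -0.07],
  [[-70, -114, 55], -0.1],
  [[-94, -152, 80], -0.142],
  [[-94, -152, 100], -0.142],
])

```text
time_s: 1.6
tool_pos: [0.435, 0.034, 0.1296]
tool_rot: [-179.9, 0.0, 170.3]
force: [1.0, -0.5, 0.4]
grip_width: 0.0004
grasp_force: 0.0
```

```bash
cat > look.py <<'E'
import sys
from h import *
n=sys.argv[1]
a=cam("top")[0][190:310,280:380];b=cam("side")[0][215:320,215:355]
a=cv2.resize(a,None,fx=4,fy=4,interpolation=cv2.INTER_CUBIC);b=cv2.resize(b,(560,420)[0:2],interpolation=cv2.INTER_CUBIC)
a=cv2.resize(a,(350,420));cv2.imwrite(f"pics/{n}.png",cv2.resize(np.hstack([a,b]),(800,369)))
E
python3 look.py p1; python3 go.py f -98.5 -29 86 170.9
```

```text
t 1.7 p [432.2  38.1 128. ] fix [-101.9  -30.1] [-179.86   -0.3   170.53] F [-0.8  0.5  0.2] grip 0.0004838771860699747
shift [-3.4  1.1 42. ] turn -0.007 world [435.8  38.6  86. ]
```

View pics/p1.png

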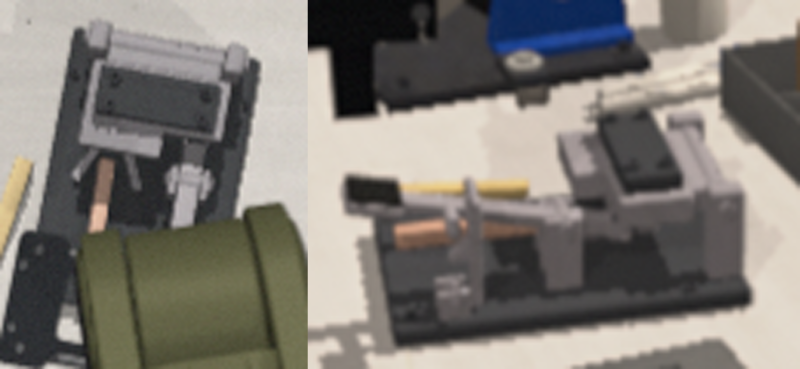

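The closed fingertips hang above the pad, with tips at about (352,118) and the pad at (372,188). They need to go a few mm further forward.

Call:
arm_command([
  [[-4, 0, 8], -0.007],
  [[-8, 1, 16], -0.007],
  [[-8, 1, 24], -0.007],
  [[-8, 1, 32], -0.007],
  [[-8, 1, 38], -0.007],
])

```text
time_s: 2.2
tool_pos: [0.4424, 0.04, 0.0918]
tool_rot: [-180.0, -0.0, 171.2]
force: [0.5, 0.1, 0.1]
grip_width: 0.0006
grasp_force: 0.0
```

```bash
python3 go.py f -96 -29 40 170.9;python3 - <<'E'
from h import *
im=cam("side")[0][215:320,215:355];cv2.imwrite("pics/p2.png",cv2.resize(im,(700,525),interpolation=cv2.INTER_CUBIC))
E
```

```text
t 2.2 p [442.4  40.   91.8] fix [-92.2 -26.6] [-1.7999e+02 -3.0000e-02  1.7118e+02] F [0.5 0.1 0.1] grip 0.0006474134907049837
shift [ 3.8 -2.3 51.8] turn 0.005 world [438.2  38.2  40. ]
```

View pics/p2.png

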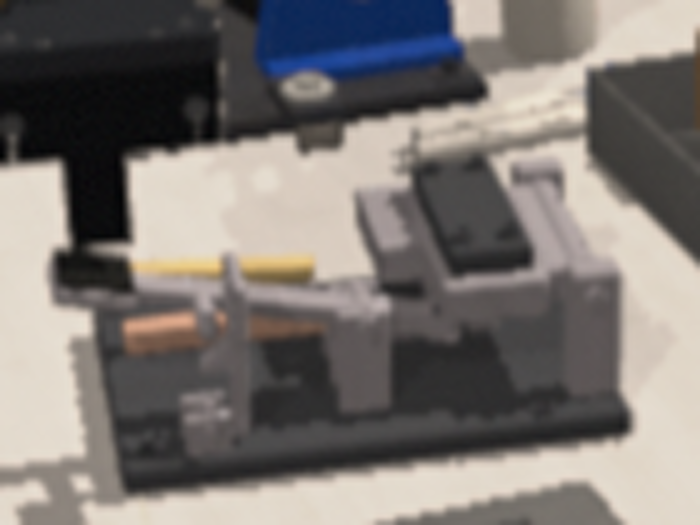

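The fingertips (68..130, 240) are centred over the pad (55..132, 255). I'll press.

Call:
arm_command([
  [[1, 0, 9], 0],
  [[2, -1, 18], 0],
  [[2, -1, 27], 0],
  [[2, -1, 35], 0],
  [[2, -1, 42], 0],
])

```text
time_s: 2.75
tool_pos: [0.4401, 0.039, 0.0497]
tool_rot: [-180.0, -0.0, 171.1]
force: [-1.9, 1.9, 2.1]
grip_width: 0.0006
grasp_force: 1.5
```

Call:
arm_command([
  [[0, 0, 2], 0],
  [[0, 0, 4], 0],
  [[0, 0, 6], 0],
  [[0, 0, 8], 0],
  [[0, 0, 8], 0],
])

```text
time_s: 3.25
tool_pos: [0.4409, 0.0386, 0.0431]
tool_rot: [180.0, 0.0, 171.1]
force: [-2.3, -0.6, 5.4]
grip_width: 0.0006
grasp_force: 2.7
```

```bash
python3 go.py f -96 -29 40 170.9;python3 - <<'E'
from h import *
im=cam("side")[0][215:320,215:355];cv2.imwrite("pics/p3.png",cv2.resize(im,(700,525),interpolation=cv2.INTER_CUBIC))
E
```

```text
t 3.25 p [440.9  38.6  43.1] fix [-93.4 -28.2] [1.8000e+02 3.0000e-02 1.7112e+02] F [-2.3 -0.6  5.4] grip 0.0006188564570052368
shift [ 2.6 -0.8  3.1] turn 0.004 world [438.2  38.2  40. ]
```

View pics/p3.png

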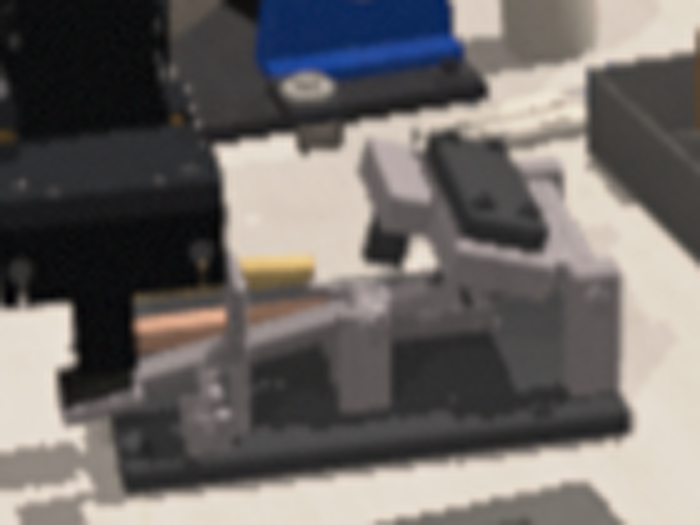

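The flap is raised with its foot up, and the lever is nearly at its stop. I'll press a touch more, then lift.

Call:
arm_command([
  [[0, 0, 2], 0],
  [[0, 0, 4], 0],
  [[0, 0, 4], 0],
  [[0, 0, 0], 0],
  [[0, 0, -4], 0],
])

```text
time_s: 3.8
tool_pos: [0.441, 0.0388, 0.0471]
tool_rot: [180.0, 0.1, 171.1]
force: [-0.2, -0.2, 0.8]
grip_width: 0.0008
grasp_force: 0.0
```

Call:
arm_command([
  [[0, 0, -5], 0],
  [[0, 0, -12], 0],
  [[0, 0, -25], 0],
  [[0, 0, -45], 0],
  [[0, 0, -75], 0],
], grip=-0.72)

```text
time_s: 4.3
tool_pos: [0.4392, 0.0386, 0.1213]
tool_rot: [-179.9, -0.1, 171.1]
force: [0.4, -0.0, 0.0]
grip_width: 0.0327
grasp_force: 0.0
```

```bash
python3 go.py f -106 69 90 170.9 -106 69 26 170.9 ;python3 - <<'E'
from h import *
im=cam("side")[0][215:320,215:355];cv2.imwrite("pics/p4.png",cv2.resize(im,(700,525),interpolation=cv2.INTER_CUBIC))
from m2 import *
b=cam("top");print("bar",bar(b[0],b[2],b[3]))
P=pts(b[1],b[2],b[3])
# brass, anything at table level left of plate
g=b[0].astype(int);m=np.zeros((480,640),bool);m[225:295,262:296]=1;m&=(g[...,1]-g[...,0]>40)
print("brass",m.sum(),cv2.boxPoints(cv2.minAreaRect(F(P[m]).astype(np.float32))))
E
```

```text
t 4.3 p [439.2  38.6 121.3] fix [-95.1 -28.5] [-1.7990e+02 -1.4000e-01  1.7113e+02] F [ 0.4 -0.   0. ] grip 0.03274765318944201
shift [10.6 97.6 31.3] turn 0.004 world [443.8 136.6  90. ]
shift [ 0.  0. 64.] turn -0.0 world [443.8 136.6  26. ]
bar (528, array([[-115.69538108,   22.53185308],
       [-107.80591888,   -7.26452565],
       [   6.11529436,   22.8993689 ],
       [  -1.77416784,   52.69574762]]))
brass 199 [[-84.35705    87.35597  ]
 [ -4.158192   76.01521  ]
 [ -2.6267166  86.84538  ]
 [-82.82557    98.18614  ]]
```

View pics/p4.png

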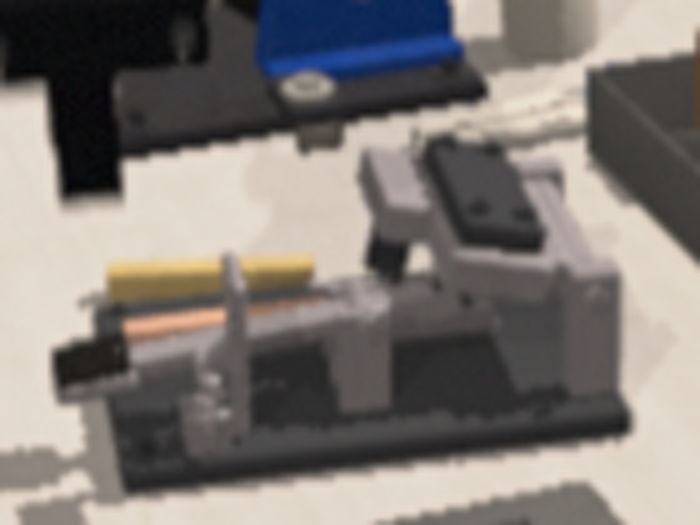

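The lever stays latched: the pad is low at (90,365), the flap is up, and the gripper is clear. Next I'll push the bar with the right finger of the open gripper.

Call:
arm_command([
  [[5, 20, 0], 0],
  [[11, 45, 0], 0],
  [[11, 70, 0], 0],
  [[11, 97, 10], 0],
  [[11, 97, 31], 0],
])

```text
time_s: 4.9
tool_pos: [0.4459, 0.1409, 0.0913]
tool_rot: [179.8, 0.2, 171.4]
force: [0.0, -0.0, 0.5]
grip_width: 0.0733
grasp_force: 0.0
```

```bash
python3 go.py f -107 69 25 170.9
python3 - <<'E'
from h import *
im=cam("side")[0][215:320,215:355];cv2.imwrite("pics/p5.png",cv2.resize(im,(700,525),interpolation=cv2.INTER_CUBIC))
E
```

```text
t 4.9 p [445.9 140.9  91.3] fix [-104.6   73.6] [179.81   0.19 171.43] F [ 0.  -0.   0.5] grip 0.07326610618643667
shift [ 2.4 -4.6 66.3] turn 0.009 world [442.9 136.8  25. ]
```

Call:
arm_command([
  [[2, 0, 12], 0],
  [[2, 0, 26], 0],
  [[2, 0, 40], 0],
  [[2, 0, 54], 0],
  [[2, 0, 62], 0],
])

```text
time_s: 5.45
tool_pos: [0.442, 0.1358, 0.0276]
tool_rot: [-180.0, -0.1, 171.1]
force: [-0.4, -0.1, 0.3]
grip_width: 0.0753
grasp_force: 0.0
```

```bash
python3 go.py f -94 68 24 170.9 -54 68 24 170.9; python3 look.py p6
```

```text
t 5.45 p [442.  135.8  27.6] fix [-107.7   67.9] [-1.7995e+02 -6.0000e-02  1.7105e+02] F [-0.4 -0.1  0.3] grip 0.07526489675402699
shift [-13.7   0.    3.6] turn 0.003 world [455.5 133.7  24. ]
shift [-40.  -0.  -0.] turn -0.0 world [495.  127.4  24. ]
```

View pics/p6.png

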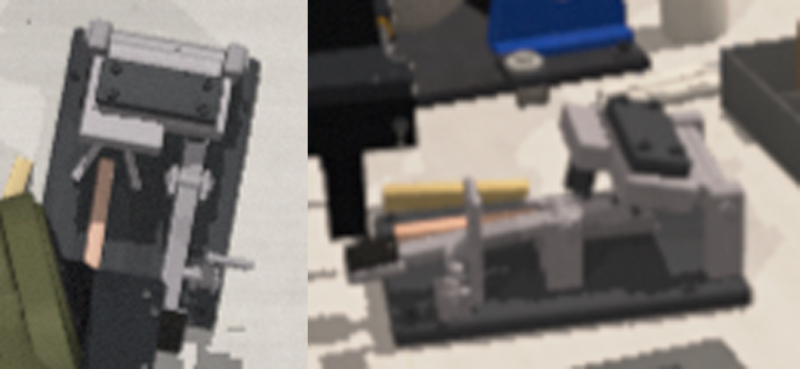

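The right finger is behind the bar's near end (95,265), and the lever is latched. I'll push.

Call:
arm_command([
  [[-3, 0, 3], 0],
  [[-8, 0, 3], 0],
  [[-13, 0, 3], 0],
  [[-19, 0, 3], 0],
  [[-25, 0, 3], 0],
])

```text
time_s: 6.05
tool_pos: [0.468, 0.1329, 0.0258]
tool_rot: [180.0, 0.0, 171.1]
force: [-1.4, -0.1, 0.4]
grip_width: 0.0751
grasp_force: 0.3
```

Call:
arm_command([
  [[-5, 0, 0], 0],
  [[-10, 0, 0], 0],
  [[-15, 0, 0], 0],
  [[-19, 0, 0], 0],
  [[-23, 0, 0], 0],
])

```text
time_s: 6.55
tool_pos: [0.4903, 0.1293, 0.0255]
tool_rot: [-180.0, -0.0, 171.1]
force: [-1.2, 0.7, -0.1]
grip_width: 0.0748
grasp_force: 0.4
```

```bash
python3 go.py f -53.5 68 24 170.9
```

```text
t 6.55 p [490.3 129.3  25.5] fix [-59.   69.2] [-1.8000e+02 -1.0000e-02  1.7113e+02] F [-1.2  0.7 -0.1] grip 0.07479363054586621
shift [-5.5 -1.2  1.5] turn 0.004 world [495.5 127.3  24. ]
```

Call:
arm_command([
  [[-2, 0, 0], 0],
  [[-3, 0, 0], 0],
  [[-4, 0, 0], 0],
  [[-5, 0, 0], 0],
  [[-6, 0, 0], 0],
])

```text
time_s: 7.05
tool_pos: [0.4958, 0.1285, 0.0255]
tool_rot: [180.0, -0.0, 171.1]
force: [-2.7, -0.1, 0.9]
grip_width: 0.0747
grasp_force: 1.2
```

Call:
arm_command([
  [[-1, 0, 0], 0],
  [[-2, 0, 0], 0],
  [[-2, 0, 0], 0],
  [[-3, 0, 0], 0],
  [[-3, 0, 0], 0],
])

```text
time_s: 7.55
tool_pos: [0.4961, 0.1285, 0.0252]
tool_rot: [-180.0, -0.3, 171.1]
force: [-8.5, 1.2, 6.1]
grip_width: 0.0746
grasp_force: 4.1
```

```bash
python3 go.py f -53.5 68 24 170.9
```

```text
t 7.55 p [496.1 128.5  25.2] fix [-53.1  69.3] [-179.97   -0.34  171.12] F [-8.5  1.2  6.1] grip 0.07458391148014752
shift [ 0.4 -1.3  1.2] turn 0.004 world [495.5 127.3  24. ]
```

The finger stalled exactly at home with the force rising, so the bar is on the stop. I'll back off, go up, and check.

Call:
arm_command([
  [[4, 0, 0], 0],
  [[12, 0, 0], 0],
  [[25, 0, 0], 0],
  [[40, 0, -20], 0],
  [[50, 0, -60], 0],
], grip=1)

```text
time_s: 8.05
tool_pos: [0.4455, 0.1349, 0.0834]
tool_rot: [-179.8, -0.3, 171.2]
force: [0.7, -0.1, 0.5]
grip_width: 0.043
grasp_force: 0.0
```

```bash
python3 go.py f -105 -64 110 170.9; python3 look.py p7
python3 - <<'E'
from m2 import *
b=cam("top");print("bar",bar(b[0],b[2],b[3]))
E
```

```text
t 8.05 p [445.5 134.9  83.4] fix [-104.1   67.5] [-179.75   -0.31  171.17] F [ 0.7 -0.1  0.5] grip 0.042956441200225515
shift [   1.5 -131.5  -26.6] turn 0.005 world [423.8   5.1 110. ]
bar (125, array([[-42.96811454,  18.05527816],
       [ 12.95053258,  17.6530218 ],
       [ 13.02879538,  28.53902753],
       [-42.88985175,  28.94128389]]))
```

View pics/p7.png

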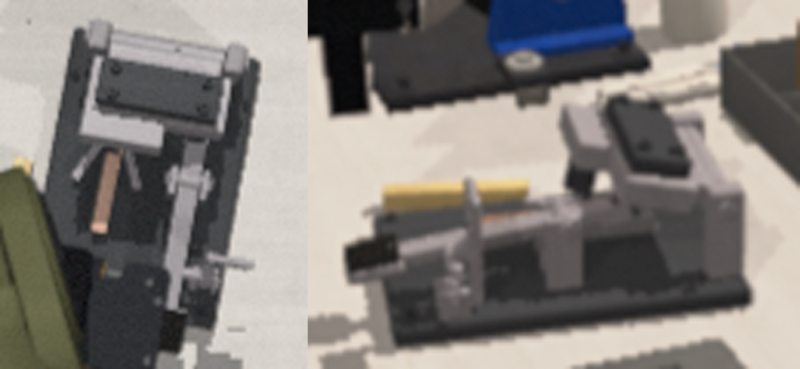

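The bar is fully in, its near end measured at x -43, and the lever is still latched. Now I'll move to the catch tab.

Call:
arm_command([
  [[-4, -10, -27], 0],
  [[-6, -45, -27], 0],
  [[-6, -80, -27], 0],
  [[-6, -115, -27], 0],
  [[-6, -132, -27], 0],
])

```text
time_s: 8.7
tool_pos: [0.4336, 0.0014, 0.1115]
tool_rot: [-180.0, -0.1, 171.0]
force: [0.2, 0.7, -0.5]
grip_width: 0.0009
grasp_force: 0.0
```

Call:
arm_command([
  [[0, 0, 8], 0],
  [[0, 0, 18], 0],
  [[0, 0, 28], 0],
  [[0, 0, 33], 0],
  [[0, 0, 33], 0],
])

```text
time_s: 9.2
tool_pos: [0.4342, 0.0049, 0.0782]
tool_rot: [-179.9, -0.1, 171.2]
force: [0.5, -0.5, 0.4]
grip_width: 0.0003
grasp_force: 0.0
```

```bash
python3 go.py f -70 -65 77 170.9
python3 - <<'E'
from m2 import *
im,d,K,T,c=cam("top");P=pts(d,K,T);z=P[...,2]
R=np.zeros(z.shape,bool);R[262:290,343:370]=1
t=R&(z>.06)&(z<.11);q=P[t];f=F(q)
for a,b in zip(f.round(),(q[:,2]*1000).round()):
    if a[1]<-50: print(a,b,end=" ")
E
```

```text
t 9.2 p [434.2   4.9  78.2] fix [-94.7 -62.6] [-1.7991e+02 -1.3000e-01  1.7122e+02] F [ 0.5 -0.5  0.4] grip 0.0003496030340482
shift [-24.7  -2.6   1.2] turn 0.006 world [458.2  -1.4  77. ]
```

Call:
arm_command([
  [[-4, -3, 1], 0],
  [[-10, -3, 1], 0],
  [[-16, -3, 1], 0],
  [[-22, -3, 1], 0],
  [[-26, -3, 1], 0],
])

```text
time_s: 9.75
tool_pos: [0.4613, -0.0028, 0.0788]
tool_rot: [-180.0, 0.0, 171.1]
force: [0.3, 0.7, -0.2]
grip_width: -0.0
grasp_force: 0.0
```

Call:
arm_command([
  [[-3, 0, 0], 0],
  [[-6, 0, 0], 0],
  [[-9, 0, 0], 0],
  [[-12, 0, 0], 0],
  [[-15, 0, 0], 0],
])

```text
time_s: 10.25
tool_pos: [0.4752, -0.0049, 0.0785]
tool_rot: [180.0, -0.0, 171.1]
force: [-0.4, 0.7, -0.1]
grip_width: -0.0
grasp_force: 0.2
```

```bash
cat > flap.py <<'E'
from m2 import *
im,d,K,T,c=cam("top");P=pts(d,K,T);f=F(P);z=P[...,2]*1000
def at(x0,x1,y0,y1,lo=5): 
    s=(f[...,0]>x0)&(f[...,0]<x1)&(f[...,1]>y0)&(f[...,1]<y1)&(z>lo)&(z<120);return s.sum(),np.round(np.median(z[s]),1) if s.any() else None
print("flap near edge z",at(10,22,-10,40,40),"mid",at(35,55,-25,25,40),"pad",at(-106,-90,-38,-22,20),"catch/tab top",at(-75,-25,-78,-56,50))
s=(f[...,0]>-75)&(f[...,0]<-20)&(f[...,1]>-78)&(f[...,1]<-56)&(z>55)&(z<110);print("tab x",np.median(f[s],0))
print("bar",bar(im,K,T))
E
python3 flap.py; python3 go.py f -50 -65 77 170.9
```

```text
flap near edge z (np.int64(166), np.float64(76.0)) mid (np.int64(255), np.float64(81.2)) pad (np.int64(64), np.float64(42.8)) catch/tab top (np.int64(0), None)
tab x [nan nan]
bar (26, array([[-1.17502309, 25.5626157 ],
       [ 0.32215033, 17.43122446],
       [10.53135237, 19.31096461],
       [ 9.03417895, 27.44235585]]))
t 10.3 p [475.9  -5.   78.6] fix [-52.  -65.7] [-1.8000e+02  4.0000e-02  1.7114e+02] F [ 0.7  0.3 -0.1] grip 0.00031201653163766784
shift [-2.   0.7  1.6] turn 0.004 world [477.9  -4.6  77. ]
  return _methods._mean(a, axis=axis, dtype=dtype,
  ret = um.true_divide(
```

Call:
arm_command([
  [[-2, 0, 0], 0],
  [[-5, 0, 0], 0],
  [[-7, 0, 0], 0],
  [[-9, 0, 0], 0],
  [[-10, 0, 0], 0],
])

```text
time_s: 10.8
tool_pos: [0.4851, -0.0065, 0.0785]
tool_rot: [-180.0, -0.0, 171.1]
force: [-1.0, -1.0, -0.2]
grip_width: 0.0005
grasp_force: 0.3
```

```bash
python3 flap.py 2>/dev/null; python3 go.py f -50 -65 77 170.9
```

```text
flap near edge z (np.int64(148), np.float64(67.4)) mid (np.int64(247), np.float64(75.9)) pad (np.int64(66), np.float64(62.8)) catch/tab top (np.int64(0), None)
tab x [nan nan]
t 10.85 p [485.2  -6.5  78.5] fix [-42.5 -65.7] [-180.      0.    171.13] F [-0.8 -0.6  0.7] grip -6.178078763136518e-05
shift [7.5 0.8 1.5] turn 0.004 world [477.9  -4.6  77. ]
```

It has tripped: the pad is up and the flap is coming down. I'll retreat.

Call:
arm_command([
  [[10, 0, 0], 0],
  [[22, 0, 0], 0],
  [[36, 0, 0], 0],
  [[48, 0, 0], 0],
  [[52, 0, -20], 0],
])

```text
time_s: 11.35
tool_pos: [0.4298, 0.0016, 0.0967]
tool_rot: [-179.9, -0.3, 171.2]
force: [0.7, -0.7, 0.5]
grip_width: 0.0007
grasp_force: 0.0
```

Call:
arm_command([
  [[0, 0, -30], 0],
  [[0, -20, -60], 0],
  [[0, -60, -70], 0],
  [[0, -100, -70], 0],
  [[0, -140, -70], 0],
])

```text
time_s: 11.85
tool_pos: [0.4117, -0.1379, 0.1691]
tool_rot: [179.9, 0.1, 171.2]
force: [0.9, -0.1, 0.5]
grip_width: 0.0004
grasp_force: 0.0
```

```bash
python3 flap.py 2>/dev/null; python3 go.py f -50 -65 77 170.9
python3 - <<'E'
from m2 import *
f0=np.load("top0.npz");P=pts(f0["d"],f0["K"],f0["T"]);f=F(P);z=P[...,2]*1000
for x0,x1,y0,y1 in((10,22,-10,40),(35,55,-25,25),(-106,-90,-38,-22)):
    s=(f[...,0]>x0)&(f[...,0]<x1)&(f[...,1]>y0)&(f[...,1]<y1)&(z>40)&(z<120);print("at start",np.median(z[s]))
im=cam("top")[0];d=cv2.absdiff(im,f0["im"]).max(2)>60;d[190:310,280:372]=0
n,l,s,c=cv2.connectedComponentsWithStats(d.astype(np.uint8));print([tuple(a) for a in s[1:] if a[4]>25])
E
```

```text
flap near edge z (np.int64(143), np.float64(66.0)) mid (np.int64(247), np.float64(74.8)) pad (np.int64(66), np.float64(66.4)) catch/tab top (np.int64(47), np.float64(84.4))
tab x [-51.25242546 -64.97449865]
bar (128, array([[-43.01296441,  18.06450594],
       [ 11.32719338,  17.27100099],
       [ 11.48061409,  27.77596716],
       [-42.85951428,  28.56947684]]))
t 11.9 p [ 410.  -145.2  169.2] fix [ -94.9 -214.6] [-1.7989e+02  1.2000e-01  1.7070e+02] F [-1.6 -5.3  0. ] grip 0.00036034574876058807
shift [-44.3 149.8  92.2] turn -0.003 world [477.9  -4.6  77. ]
at start 61.528661104965686
at start 71.99896582268228
at start 77.11385460507847
[(np.int32(387), np.int32(277), np.int32(102), np.int32(60), np.int32(3892)), (np.int32(496), np.int32(287), np.int32(10), np.int32(10), np.int32(41)), (np.int32(527), np.int32(349), np.int32(17), np.int32(24), np.int32(63)), (np.int32(11), np.int32(401), np.int32(24), np.int32(42), np.int32(113)), (np.int32(366), np.int32(437), np.int32(60), np.int32(43), np.int32(1397))]
```

Call:
arm_command([
  [[0, 0, 0], 0],
  [[0, 0, 0], 0],
  [[0, 0, 0], 0],
  [[0, 0, 0], 0],
  [[0, 0, 0], 0],
])

```text
time_s: 12.45
tool_pos: [0.4121, -0.1362, 0.1685]
tool_rot: [-180.0, -0.0, 171.2]
force: [0.5, -0.4, -0.2]
grip_width: 0.0006
grasp_force: 0.0
```

```bash
python3 flap.py 2>/dev/null; python3 -c "
from cell import env
o=env.get_obs();print(o['force'])
if abs(o['force']).max()<3: print(env.sign_off())"
```

```text
flap near edge z (np.int64(145), np.float64(65.7)) mid (np.int64(248), np.float64(74.9)) pad (np.int64(65), np.float64(66.5)) catch/tab top (np.int64(47), np.float64(84.6))
tab x [-51.28258839 -64.7197646 ]
bar (127, array([[-43.01296441,  18.06450594],
       [ 11.32719338,  17.27100099],
       [ 11.48061409,  27.77596716],
       [-42.85951428,  28.56947684]]))
[-0.21260537 -0.14920184  0.57178954]
the job is handed in; nothing more can be done
None
```

The job is handed in: the lever was latched, the bar pushed home against the stop, and the catch tripped; the last camera readings (flap, pad and bar) fit the foot resting on the bar, with the arm clear at about 12.5 s.

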